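# Slide the ceramic keepsake box into the organiser's lower bay

### The arm

A 6-joint arm with a two-finger parallel gripper is mounted at the origin on the work surface. World frame = base frame: x ahead of the robot, y to its left, z up, the work surface at z = 0. Lengths are in m, angles in rad, forces in N, time in s.
With the tool pointing down it reaches from about 0.375 to 0.9 m from the base axis. Payload 3.1 kg.
Tool frame: the origin (TCP) lies between the finger pads; the fingertips stand 19 mm ahead of it and the grasp point (between the pads) is the TCP; z points along the fingers, y is the direction in which the jaws open and shut (so a half turn about z gives the same grasp; the last joint's range is limited). The gripper opens to 87 mm and grips with 3 to 60 N. Pads are 19 mm wide; open, the fingers measure 117 mm over their backs; the gripper's body (75 mm by 190 mm) begins 51 mm behind the grasp point.
Start: joints at [0.936, 0.527, 1.433, -0, 1.181, -0.178], TCP at [0.275, 0.561, 0.242] pointing down, gripper open.
Joint ranges: [-3.08, 3.08], [-0.75, 2.2], [0.22, 2.44], [-1.43, 4.57], [0, 2.65], [-2.85, 2.85]. Speed limits (rad/s): [2.79, 2.79, 3.14, 3.14, 3.14, 3.14].

### API

Orientations are given as a unit quaternion [x, y, z, w].
In Python, from rig import robot gives the robot as it stands.
- The arm moves only by the tool apply_moves, never from a script. Its argument "series" is a list of rows, each a list of 7 numbers: the shift along the tool's x, y, z in cm, then the turn, a rotation vector about the tool's x, y, z in degrees, then the opening, from 0 (shut) to 1 (fully open). In form: [[dx, dy, dz, rx, ry, rz, grip], ...]. A call has 1 to 5 rows; each row is the pose to reach, as a shift and turn from the pose commanded when the call began, along the tool's axes at that moment; what a row does not reach only later rows make up. A row lasts 1/12 s, in which the tool goes at most 41.7 mm and 7.16 degrees, less where a joint would pass 70% of its speed; a pose out of reach is approached as far as the arm can. A call with a gripper value outside its range is refused whole. The fingers move at their own pace and stop on an object; "newtons" is the grip in N (left out, the last holds). Time passes only in rows, so rows that repeat a pose let the fingers close. It gives the time, the measured TCP pose, the force and the opening at its end, in the units of the state.
- robot.get_obs(): the state, without advancing time (a new reading comes with each control period).
- robot.camera(name): name is "side" or "top"; returns the picture (384x512x3 uint8, red, green, blue); there is no depth.
- robot.camera_params(name): a dict with "mtx" (3x3 intrinsics, pixels), "D" ([k1, k2, p1, p2, k3] as OpenCV has them; the pictures are not rectified), "origin" and "rotation" of the camera in the world. Camera axes: x right, y down, z forward; pixel columns grow to the right and rows downward; lengths in m; the calibration is good to about 2 mm. A picture is of the moment at which its call begins. camera_params takes no time and is no camera call.
- robot.hand_in(): hands the job in, once; it reports no verdict.
The state is a dict: "time": time; "q": joint angles; "joint_velocities": joint speeds; "joint_torque": joint torques, N m; "position": TCP position; "tool_rot": TCP orientation; "ft_force": force on the tool from outside, world axes, zero at the start; "moment": the same for the moment, N m; "grip_width": finger opening in m.
Only numpy, scipy, OpenCV 4.12 (cv2) and the standard library are available. Lean on these libraries where they do the work, as an engineer would, in place of code of your own. Each camera call takes 0.05 s, during which the arm holds its last target. There are 200 camera calls.

### The job

Push the white ceramic keepsake box across the chest top and into the open lower bay of the grey organiser, until it rests lightly against the sprung plate at the back and stays touching it, square and centred between the bay's side walls. The plate stands at a different depth each time, so feel for it and stop once its springs give: the ceramic must not be rammed or pressed hard. Keep the box flat on the chest top, and leave the ring cone, the roll-on bottle, the shoehorn and the clothes peg where they lie.

Things in the scene. Friction and masses are not known exactly. Their poses are not given: they have to be found in the camera images.
- keepsake: closed rectangular keepsake box of white glazed ceramic with a low flat lid, 140 long (its x) x 96 wide (its y) x 55 mm high, 0.3 to 0.65 kg, too wide to grip; loose on the chest top. Origin: centre of its underside; z up. It starts in front of the organiser's mouth, askew and off to one side, its +x end (within 0.55 rad) towards the bay.
- organiser: grey plastic two-tier organiser, fixed, 240 (x) x 140 mm (y), z up. Origin: chest top, centre of the lower bay. The bay has no floor, opens at x = -120 and is 130 mm wide between 5 mm side walls, 35 mm high for x = -120..10 and 80 mm high for x = 10..120; back wall at x = 120. The upper tray (x = 10..120, z = 80..160 mm, filled) covers only the rear of the bay.
- mouth (a point): middle of the bay's open end, on the chest top: organiser x = -120 mm, y = 0
- plate_zone (a point): middle of the stretch, under the tray, where the sprung plate can stand: organiser x = 60 mm, y = 0, on the chest top. The plate (grey, upright, 112 wide, 54 mm high) faces the mouth; its face is at organiser x = 35 to 85 mm, set differently each time and not reported. It gives 20 mm towards the back at 0.35 N per mm, then meets a solid divider.
- ring_cone: white ceramic ring cone, upright, 66 mm across the foot, 88 mm high; origin at the centre of its underside. Leave alone.
- rollon: glass roll-on bottle with black cap lying on its side along its x, 100 long x 26 x 26 mm; origin on the chest top under its middle. Leave alone.
- shoehorn: flat bamboo shoehorn lying along its x, about 198 long (x = -90 to 108) x 36 wide x 5 mm; origin on its underside. Leave alone.
- clothes_peg: yellow plastic clothes peg with steel spring lying along its x, 75 x 15 x 12 mm; origin at the centre of its underside. Leave alone.
Mind the look-alikes: they are no part of the job. Leave any green look-alike of the keepsake alone.

How it is judged:
At the end, for the whole second after the job is handed in: the box lies flat and at rest on the chest top in the lower bay, touching the sprung plate (contact force over 0.2 N), centred within 10 mm between the side walls and square within 0.09 rad (5 degrees) (contact force between keepsake and organiser above 0.2 N and x of keepsake in the frame of organiser above -0.045 m and y of keepsake in the frame of organiser between -0.01 and 0.01 m and angle between the x axis of keepsake and the x axis of organiser, either way round below 0.09 rad and height (world z) of keepsake below 0.006 m and angle between keepsake's own z axis and vertical below 0.05 rad and linear speed of keepsake below 0.01 m/s).
It fails at once if the box is pressed against the organiser or its plate with more than 12 N (contact force between keepsake and organiser above 12 N).
It fails at once if the robot presses on the box with more than 30 N (contact force between any of the fingers, the arm and keepsake above 30 N).
It fails at once if the box is lifted more than 12 mm or tipped more than 0.15 rad (height (world z) of keepsake above 0.012 m or angle between keepsake's own z axis and vertical above 0.15 rad).
It fails at once if the ring cone, roll-on bottle, shoehorn or clothes peg is moved more than 20 mm or the cone is toppled (distance of any of ring_cone, rollon, shoehorn, clothes_peg from where it was at the start of the episode above 0.02 m or angle between ring_cone's own z axis and vertical above 0.5 rad).
It also fails if it takes over 67 s, if anything falls off the work surface, if the arm or the gripper's body presses on something with over 40 N, if the wrist force passes 120 N, or if a joint passes its speed limit or range.

## Working session

There is one attempt and no reset: what is moved stays moved. The work goes in short steps, Python scripts to look and compute and a tool call to move; the robot and the scene stay as the last step left them, time stands still between calls to the robot, and variables do not carry over. Pictures are saved under pics/ and viewed, about 8 in all and at most 12, crops included, and the job is handed in when it is done.

Besides the shell and the picture viewer there is one more tool, called as name(argument=value, ...), one argument or row to a line, values as JSON. apply_moves: Moves the arm, as the interface text tells. Its arguments: {"type":"object","properties":{"series":{"type":"array"},"newtons":{"type":"number"}},"required":["series"]}

```bash
ls; mkdir -p pics; python3 - <<'E'
from rig import robot
import cv2
for n in("side","top"):
    im=robot.camera(n); cv2.imwrite(f"pics/{n}0.png",im[:,:,::-1])
    p=robot.camera_params(n); print(n,p)
print(robot.get_obs())
E
```

```text
pics
side {'mtx': array([[424.27112996,   0.        , 250.3368507 ],
       [  0.        , 424.27112996, 189.9483567 ],
       [  0.        ,   0.        ,   1.        ]]), 'D': array([-0.01647846,  0.        ,  0.        ,  0.        ,  0.        ]), 'origin': array([ 0.4120386 , -1.0430673 ,  0.66718916]), 'rotation': array([ 0.87797484, -0.03432125,  0.02893049, -0.47659758])}
top {'mtx': array([[455.49794489,   0.        , 256.56394087],
       [  0.        , 455.49794489, 196.42222462],
       [  0.        ,   0.        ,   1.        ]]), 'D': array([-0.06174741,  0.        ,  0.        ,  0.        ,  0.        ]), 'origin': array([ 0.26040563, -0.06712924,  1.37150547]), 'rotation': array([-0.69950756,  0.70927273, -0.05913876,  0.0642182 ])}
{'time': 0.1, 'q': array([ 9.36493232e-01,  5.28347422e-01,  1.43375267e+00,  2.11517871e-05,
        1.18140487e+00, -1.78484028e-01]), 'joint_velocities': array([-0.00029263, -0.00286605, -0.00146926, -0.00064427,  0.00038672,
       -0.00166265]), 'joint_torque': array([-5.07617517e-05, -4.40990102e+01, -1.77150196e+01,  6.34984067e-02,
        5.34109015e-02, -3.71414183e-05]), 'position': array([0.27471523, 0.56070777, 0.24069213]), 'tool_rot': array([ 2.25945427e-01,  9.74139492e-01, -8.74410171e-04, -3.86950139e-04]), 'ft_force': array([-0.94001252, -0.54062732,  0.71471984]), 'moment': array([ 0.05570949,  0.00121373, -0.0010084 ]), 'grip_width': 0.08705740257355525}
```

View pics/top0.png

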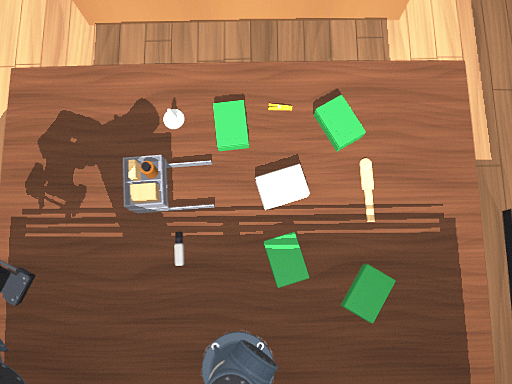

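View pics/side0.png

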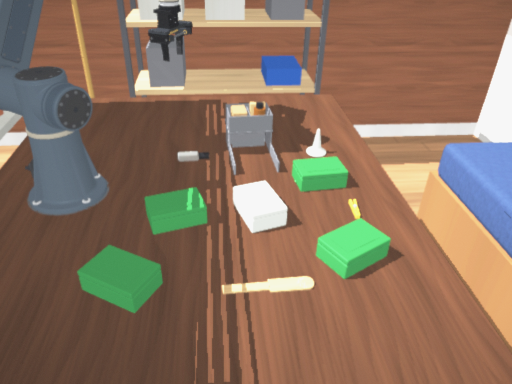

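The top view has image up as world +x and image left as world +y. The organiser is at (145,182) with its mouth to the right.

What could be taken for the keepsake:
- White box, top view (282,184), side view (260,205).
- Green boxes, top view (231,124), (339,121), (286,260) and (368,293).
- White ring cone, top view (174,119).

I choose the white rectangular box. Next are the close crop and the measurements.

```bash
cat > h.py <<'E'
import numpy as np, cv2
from rig import robot
from scipy.spatial.transform import Rotation as R
P={n:robot.camera_params(n) for n in("side","top")}
def ray(n,uv):
    p=P[n]; u=cv2.undistortPoints(np.float64(uv).reshape(-1,1,2),p["mtx"],p["D"]).reshape(-1,2)
    d=R.from_quat(p["rotation"]).apply(np.c_[u,np.ones(len(u))]); return p["origin"],d
def onz(n,uv,z):
    o,d=ray(n,uv); return o+d*((z-o[2])/d[:,2])[:,None]
def tri(uvt,uvs):
    o1,d1=ray("top",uvt);o2,d2=ray("side",uvs);out=[]
    for a,b in zip(d1,d2):
        s=np.linalg.lstsq(np.c_[a,-b],o2-o1,rcond=None)[0]; out.append(np.r_[(o1+a*s[0]+o2+b*s[1])/2,np.linalg.norm(o1+a*s[0]-o2-b*s[1])])
    return np.array(out)
def proj(n,X):
    p=P[n]; r=R.from_quat(p["rotation"]).inv(); return cv2.projectPoints(np.float64(X).reshape(-1,1,3),r.as_rotvec(),r.apply(-p["origin"]),p["mtx"],p["D"])[0].reshape(-1,2)
def white(im,box,v=150):
    u0,v0,u1,v1=box; m=np.zeros(im.shape[:2],np.uint8); h=cv2.cvtColor(im,cv2.COLOR_RGB2HSV)
    m[v0:v1,u0:u1]=((h[...,1]<40)&(h[...,2]>v))[v0:v1,u0:u1]
    c=max(cv2.findContours(m,cv2.RETR_EXTERNAL,cv2.CHAIN_APPROX_NONE)[0],key=cv2.contourArea); return m,c
E
python3 - <<'E'
from h import *
np.set_printoptions(precision=4,suppress=True)
t=cv2.imread("pics/top0.png"); s=cv2.imread("pics/side0.png")
a=cv2.resize(t[145:220,110:320],None,fx=3.7,fy=3.7,interpolation=cv2.INTER_CUBIC)
b=cv2.resize(s[95:240,170:370],None,fx=2.0,fy=2.0,interpolation=cv2.INTER_CUBIC)
o=np.zeros((600,800,3),np.uint8); o[:a.shape[0],:a.shape[1]]=a; o[290:290+b.shape[0],:b.shape[1]]=b
cv2.imwrite("pics/crop1.png",o)
print(proj("top",[[0,0,0]]))
for n,im,bx in(("top",t,(240,150,325,220)),("side",s,(225,175,295,235))):
    for v in(150,200,235):
        m,c=white(im[:,:,::-1],bx,v); r=cv2.minAreaRect(c); print(n,v,cv2.contourArea(c),r); 
        if n=="top": print(onz("top",cv2.boxPoints(r),.055)[:,:2])
        print(cv2.approxPolyDP(c,3,True)[:,0].tolist())
E
```

```text
[[238.5058 367.775 ]]
top 150 1568.5 ((282.0837707519531, 186.39730834960938), (34.62861251831055, 48.15656280517578), 72.89727020263672)
[[ 0.5515 -0.0523]
 [ 0.5925 -0.1897]
 [ 0.4922 -0.2166]
 [ 0.4521 -0.0808]]
[[299, 164], [255, 178], [265, 209], [308, 195]]
top 200 1547.5 ((282.22479248046875, 186.58258056640625), (34.19439697265625, 48.17866134643555), 73.3007583618164)
[[ 0.5508 -0.0531]
 [ 0.5909 -0.1908]
 [ 0.4916 -0.2166]
 [ 0.4526 -0.0805]]
[[299, 164], [255, 178], [265, 209], [308, 195]]
top 235 1525.5 ((282.3702697753906, 186.57839965820312), (34.11396026611328, 47.71543502807617), 72.89727020263672)
[[ 0.5503 -0.054 ]
 [ 0.591  -0.1901]
 [ 0.4922 -0.2166]
 [ 0.4525 -0.0821]]
[[299, 164], [255, 178], [265, 209], [308, 195]]
side 150 1981.0 ((260.2897033691406, 205.2167510986328), (49.65944290161133, 51.14181137084961), 76.60750579833984)
[[264, 180], [233, 187], [236, 209], [252, 232], [286, 222], [286, 205]]
side 200 1935.5 ((259.85296630859375, 204.91177368164062), (49.23472595214844, 50.20487594604492), 75.96376037597656)
[[264, 180], [233, 187], [233, 201], [252, 232], [285, 223], [286, 206]]
side 235 1441.0 ((255.9290313720703, 200.41903686523438), (47.35160827636719, 42.99836349487305), 55.88552474975586)
[[265, 181], [233, 188], [234, 202], [251, 231], [255, 220], [265, 218], [255, 220], [255, 216], [286, 208]]
```

View pics/crop1.png

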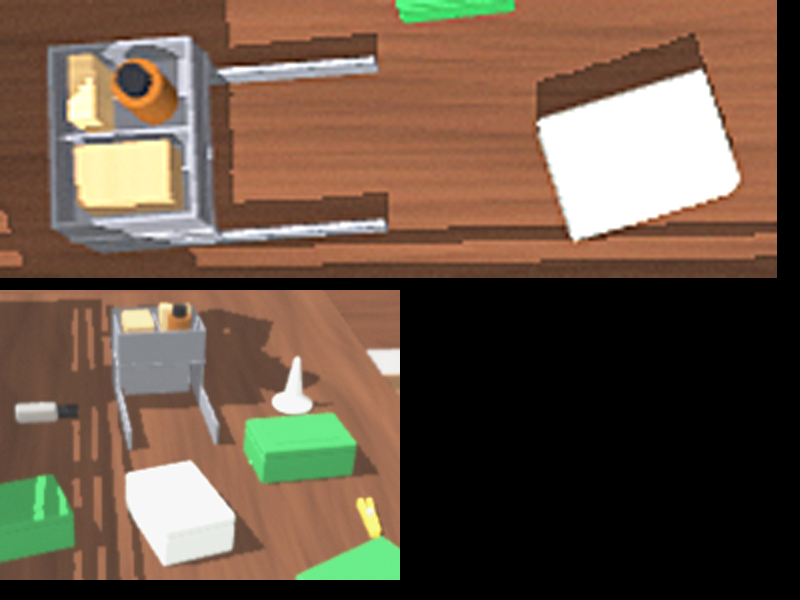

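The crop confirms the choice. The top half shows the white box with its top outline at about (255,178), (299,164), (308,195), (265,209), and the organiser's wall tips at about (212,163) and (214,206). The side half shows the same box in front of the mouth. The lower outline is the box's foot, so I treat the near and far edges separately.

```bash
python3 - <<'E'
from h import *
np.set_printoptions(precision=4,suppress=True)
t=cv2.imread("pics/top0.png")[:,:,::-1]; s=cv2.imread("pics/side0.png")[:,:,::-1]
# box: far (x+) outline edge = top edge z=.055 ; near outline edge = foot z=0
m,c=white(t,(240,150,325,220),150); bp=cv2.boxPoints(cv2.minAreaRect(c))
far=onz("top",bp[:2],.055)[:,:2]; near=onz("top",bp[2:],0.)[:,:2]
print("far",far,"near",near)
for e in (far[1]-far[0],near[0]-near[1]): print("edge heading",np.arctan2(-e[1],-e[0]),np.linalg.norm(e))
h=far[0]-far[1]; h/=np.linalg.norm(h); n=np.array([-h[1],h[0]]); print("width",(near.mean(0)-far.mean(0))@n,"ctr far",far.mean(0)+.048*n,"mid",(far.mean(0)+near.mean(0))/2)
# tri of top corners: top px vs side px
print("tri top corners",tri([[255,178],[299.5,163.5]],[[233,187],[264.5,180]]))
# walls in the top view
hs=cv2.cvtColor(t,cv2.COLOR_RGB2HSV); g=((hs[...,1]<60)&(hs[...,2]>90)).astype(np.uint8)
for v0,v1 in((155,172),(200,215)):
    mm=g.copy(); mm[:v0]=0; mm[v1:]=0; mm[:,:175]=0; mm[:,235:]=0
    ys,xs=np.nonzero(mm); f=cv2.fitLine(np.c_[xs,ys].astype(np.float32),cv2.DIST_L2,0,.01,.01).ravel()
    e=xs.max()+.5; uv=[[u,f[3]+(u-f[2])*f[1]/f[0]] for u in(178,e)]; X=onz("top",uv,.035); print("wall",uv,X[:,:2], np.diff(X,axis=0))
print("tri wall tips",tri([[211.6,162.6],[214.3,206.1]],[[170+217/2,95+(420-290)/2],[170+130/2,95+(428-290)/2]]))
for nm,px in(("cone",(174,122)),("peg",(280,107)),("rollon",(179,250)),("horn0",(366,160)),("horn1",(371,220))): print(nm,onz("top",[px],.01)[0])
a=cv2.resize(t[145:220,115:220],None,fx=7.5,fy=7.5,interpolation=cv2.INTER_CUBIC); cv2.imwrite("pics/org.png",a[:,:,::-1])
E
```

```text
far [[ 0.5515 -0.0523]
 [ 0.5925 -0.1897]] near [[ 0.5018 -0.2228]
 [ 0.4602 -0.0814]]
edge heading 1.8613700668735982 0.14341182636904948
edge heading 1.8574188113540444 0.14744788588234625
width 0.09609534733207309 ctr far [ 0.526  -0.1347] mid [ 0.5265 -0.1366]
tri top corners [[ 0.5047 -0.0591  0.0494  0.0876]
 [ 0.5503 -0.1804  0.1371  0.0377]]
wall [[178, np.float32(164.41063)], [np.float64(211.5), np.float64(161.8579241020985)]] [[0.5982 0.1775]
 [0.6045 0.0759]] [[ 0.0063 -0.1016  0.    ]]
wall [[178, np.float32(207.86887)], [np.float64(214.5), np.float64(205.24756089100063)]] [[0.4652 0.1752]
 [0.4715 0.0664]] [[ 0.0064 -0.1089  0.    ]]
tri wall tips [[0.6041 0.0747 0.0432 0.0077]
 [0.4718 0.0668 0.0381 0.0066]]
cone [0.742  0.1974 0.01  ]
peg [ 0.7858 -0.1365  0.01  ]
rollon [0.3417 0.1748 0.01  ]
horn0 [ 0.6099 -0.398   0.01  ]
horn1 [ 0.4236 -0.4028  0.01  ]
```

View pics/org.png

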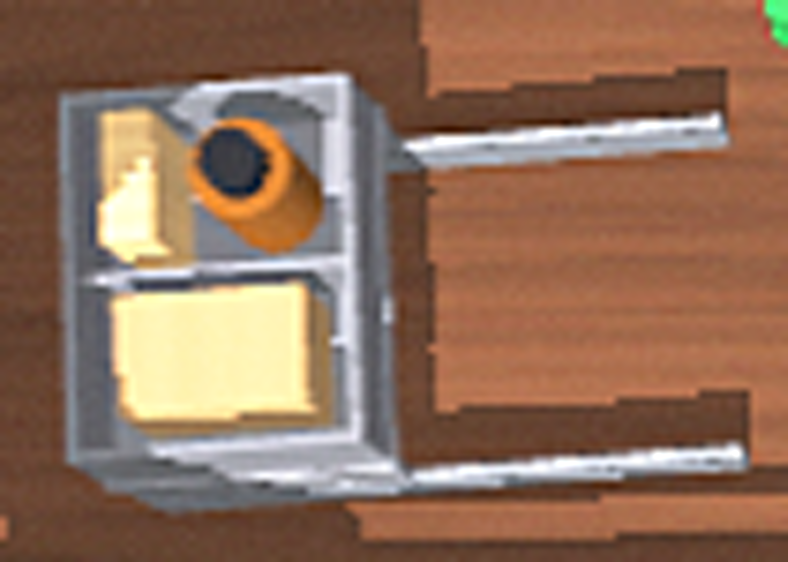

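The enlarged crop shows both bay walls as a light top face plus a visible -x side face, so the mask midline is biased towards -x. Correcting for that gives tips at about v = 160.3 (far) and 204.4 (near). The wall centres then come out 135 mm apart, as the description says.

The plan has two pushes:
1. Square the box by pushing its long -x side with the open fingers lined up along the bay axis.
2. Push it in from behind with both fingers.

```bash
cat >> h.py <<'E'
np.set_printoptions(precision=4,suppress=True)
M=np.array([.5416,.071]); TH=1.632; D=np.array([np.cos(TH),np.sin(TH)]); N=np.array([-D[1],D[0]])
def org(xy): # world -> organiser frame xy
    r=np.atleast_2d(xy)[:,:2]-M; return np.c_[r@D-.12,r@N]
def wor(xy): xy=np.atleast_2d(xy); return M+(xy[:,:1]+.12)*D+xy[:,1:2]*N
def delta(pos,yaw): # yaw of tool x, tool down -> shift cm, turn deg in tool axes, from measured
    o=robot.get_obs(); r=R.from_quat(o["tool_rot"])
    g=R.from_matrix(np.c_[[np.cos(yaw),np.sin(yaw),0],[np.sin(yaw),-np.cos(yaw),0],[0,0,-1]])
    print("t",o["time"],"tcp",o["position"],"F",o["ft_force"],"shift cm",r.inv().apply(np.array(pos)-o["position"])*100,"turn",(r.inv()*g).as_rotvec(degrees=True))
E
python3 - <<'E'
from h import *
print("tri box top corners",tri([[255,178],[299.5,163.5]],[[264.5,180],[286,205.5]]))
print("tri wall tips",tri([[211.2,160.3],[213.9,204.4]],[[170+217/2,95+(420-290)/2],[170+130/2,95+(428-290)/2]]))
w=wor([[10,70],[120,70],[120,-70],[10,-70]]@np.eye(2)/1000); print("tray corners px (crop)",(proj("top",np.c_[w,np.full(4,.16)])-[115,145]+.5)*7.5)
t=cv2.imread("pics/top0.png"); h=cv2.cvtColor(t,cv2.COLOR_BGR2HSV)
m=cv2.inRange(h,(45,100,60),(80,255,255)); 
for c in cv2.findContours(m,0,2)[0]:
    if cv2.contourArea(c)>300: print("green",onz("top",cv2.boxPoints(cv2.minAreaRect(c)),.03)[:,:2].tolist())
print("box org",org([.526,-.1355]),"yaw err",1.859-TH)
delta([.435,-.135,.24],TH+np.pi/2)
E
```

```text
tri box top corners [[ 0.5489 -0.0553  0.0546  0.0012]
 [ 0.5885 -0.1876  0.0601  0.0011]]
tri wall tips [[0.6077 0.0759 0.0432 0.0008]
 [0.4744 0.0679 0.038  0.0016]]
tray corners px (crop) [[356.0292 428.2267]
 [ 54.597  450.8063]
 [ 46.6589  77.2735]
 [342.0647  54.2859]]
green [[0.17319268907967894, -0.2937847464058857], [0.29907206032548894, -0.37000614088390893], [0.2457163045670596, -0.46332582272098655], [0.12115323127173264, -0.38600514067127356]]
green [[0.364529837069007, -0.07434062206971138], [0.3929183135975999, -0.1700810945989927], [0.2552555767205034, -0.20917135851812], [0.22778511557766826, -0.11482411039088117]]
green [[0.7955807715503203, 0.07568911050978497], [0.8053924739384286, -0.02294215062362439], [0.6486083593220251, -0.038153183383387475], [0.6390745684028167, 0.05837252150346728]]
green [[0.7635565743367769, -0.23016026719330973], [0.8252111231600914, -0.32689725608686915], [0.6893302457214002, -0.4007205452579199], [0.6300152642994257, -0.3049753082434461]]
box org [[-0.3252  0.0282]] yaw err 0.2270000000000001
t 0.1 tcp [0.2747 0.5607 0.2407] F [-0.94   -0.5406  0.7147] shift cm [-45.0174 -55.4114   0.1572] turn [ -0.0999  -0.0479 -29.6237]
```

apply_moves(
  series=[
    [-2.5,-3.1,0,0,0,-6,1],
    [-5,-6.2,0,0,0,-12,1],
    [-7.5,-9.3,0,0,0,-18,1],
    [-10,-12.4,0,0,0,-24,1],
    [-12.5,-15.5,0,0,0,-29.6,1],
  ],
)

```text
time: 0.52
position: [0.3187, 0.3652, 0.2412]
tool_rot: [-0.033, 0.999, -0.0, -0.0]
ft_force: [0.6, 1.0, -0.4]
grip_width: 0.0869
```

```bash
python3 -c "
from h import *
delta([.435,-.135,.24],TH+np.pi/2)"
```

```text
t 0.5167 tcp [0.3187 0.3652 0.2412] F [ 0.6272  0.9623 -0.4055] shift cm [ -8.2609 -50.6816   0.1435] turn [-0.0317 -0.0319  0.3249]
```

apply_moves(
  series=[
    [-0.6,-4,0,0,0,0,1],
    [-1.3,-8,0,0,0,0,1],
    [-2,-12,0,0,0,0,1],
    [-2.6,-16,0,0,0,0,1],
    [-3.3,-20,0,0,0,0,1],
  ],
)

```text
time: 0.93
position: [0.3637, 0.1676, 0.2415]
tool_rot: [-0.031, 1.0, -0.0, -0.0]
ft_force: [1.0, 0.0, -0.0]
grip_width: 0.0874
```

apply_moves(
  series=[
    [-0.6,-4,0,0,0,0,1],
    [-1.3,-8,0,0,0,0,1],
    [-2,-12,0,0,0,0,1],
    [-2.6,-16,0,0,0,0,1],
    [-3.3,-20,0,0,0,0,1],
  ],
)

```text
time: 1.35
position: [0.4089, -0.0302, 0.2415]
tool_rot: [-0.03, 1.0, 0.0, -0.0]
ft_force: [0.9, 0.8, -0.4]
grip_width: 0.087
```

apply_moves(
  series=[
    [-0.6,-3.5,0,0,0,0,1],
    [-1.2,-7,0,0,0,0,1],
    [-1.6,-10.4,0,0,0,0,1],
    [-1.6,-10.4,0,0,0,0,1],
  ],
)

```text
time: 1.68
position: [0.4343, -0.1376, 0.2419]
tool_rot: [-0.028, 1.0, -0.002, 0.002]
ft_force: [-0.8, -0.4, -0.8]
grip_width: 0.0868
```

```bash
python3 -c "
from h import *
delta([.435,-.135,.03],TH+np.pi/2)"
```

```text
t 1.6833 tcp [ 0.4343 -0.1376  0.2419] F [-0.8062 -0.4186 -0.7792] shift cm [-0.0001  0.361  21.1855] turn [-0.2882  0.2254 -0.3103]
```

apply_moves(
  series=[
    [0,0.1,4,0,0,0,1],
    [0,0.2,8,0,0,0,1],
    [0,0.2,12,0,0,0,1],
    [0,0.2,15,0,0,0,1],
    [0,0.2,17,0,0,0,1],
  ],
)

```text
time: 2.1
position: [0.4298, -0.1279, 0.0688]
tool_rot: [-0.03, 1.0, 0.001, -0.002]
ft_force: [-0.9, -0.3, -0.1]
grip_width: 0.0869
```

apply_moves(
  series=[
    [0,0,2,0,0,0,1],
    [0,0,3.5,0,0,0,1],
    [0,0,4.2,0,0,0,1],
    [0,0,4.2,0,0,0,1],
  ],
)

```text
time: 2.43
position: [0.4306, -0.1284, 0.0282]
tool_rot: [-0.03, 1.0, 0.001, -0.001]
ft_force: [-0.6, 0.8, 0.9]
grip_width: 0.087
```

```bash
python3 - <<'E'
from h import *
delta([.496,-.135,.03],TH+np.pi/2)
t=robot.camera("top"); s=robot.camera("side")
o=np.vstack([cv2.resize(t[140:240,110:330],None,fx=3,fy=3),cv2.resize(s[90:240,170:335],None,fx=1.9,fy=1.9)[:, :]][0:1]); b=cv2.resize(s[90:240,170:340],None,fx=1.9,fy=1.9); c=np.zeros((300+b.shape[0],660,3),np.uint8); c[:300]=o; c[300:,:b.shape[1]]=b
cv2.imwrite("pics/p1.png",c[:,:,::-1])
E
```

```text
t 2.4333 tcp [ 0.4306 -0.1284  0.0282] F [-0.6236  0.8291  0.8759] shift cm [-6.4849 -1.0583 -0.1988] turn [ 0.1128 -0.1624 -0.0151]
```

View pics/p1.png

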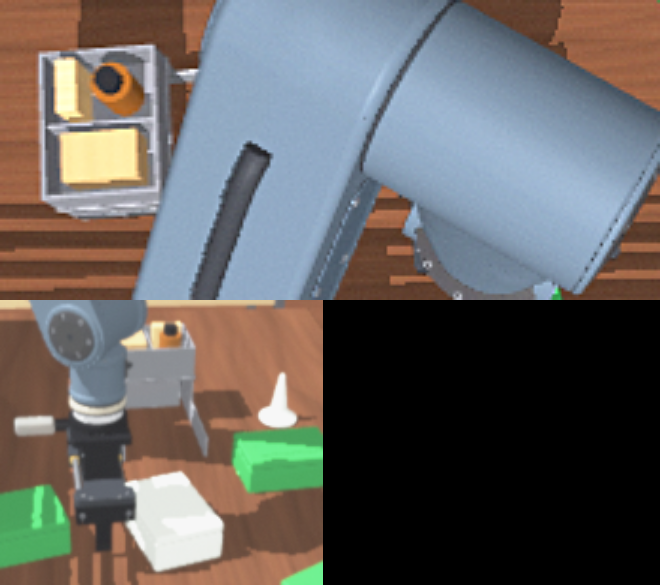

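The arm hides the box from above. The side view shows both fingers down at about (105,500) in the crop, between the green box and the white one, clear of both. I start the squaring push slowly.

apply_moves(
  series=[
    [-0.6,0,0,0,0,0,1],
    [-1.2,0,0,0,0,0,1],
    [-1.8,0,0,0,0,0,1],
    [-2.3,0,0,0,0,0,1],
    [-2.8,0,0,0,0,0,1],
  ],
)

```text
time: 2.95
position: [0.4585, -0.1265, 0.03]
tool_rot: [-0.031, 1.0, 0.001, -0.002]
ft_force: [-4.4, 1.7, 1.9]
grip_width: 0.0875
```

apply_moves(
  series=[
    [-0.5,0,0,0,0,0,1],
    [-1.0,0,0,0,0,0,1],
    [-1.5,0,0,0,0,0,1],
    [-2.0,0,0,0,0,0,1],
    [-2.4,0,0,0,0,0,1],
  ],
)

```text
time: 3.37
position: [0.4841, -0.1259, 0.0294]
tool_rot: [-0.03, 1.0, -0.0, 0.0]
ft_force: [-2.2, 0.8, 0.8]
grip_width: 0.087
```

apply_moves(
  series=[
    [-0.3,0,0,0,0,0,1],
    [-0.6,0,0,0,0,0,1],
    [-0.8,0,0,0,0,0,1],
    [-0.8,0,0,0,0,0,1],
  ],
)

```text
time: 3.7
position: [0.4922, -0.1258, 0.0295]
tool_rot: [-0.03, 1.0, -0.0, 0.001]
ft_force: [-1.0, 0.3, -1.2]
grip_width: 0.0875
```

```bash
python3 - <<'E'
from h import *
delta([.496,-.135,.03],TH+np.pi/2)
s=robot.camera("side")
m,c=white(s,(225,160,340,240),150); print(cv2.approxPolyDP(c,2.5,True)[:,0].tolist())
p=cv2.approxPolyDP(c,2.5,True)[:,0]; print(onz("side",p,.055)[:,:2]); print(org(onz("side",p,.055)))
E
```

```text
t 3.7 tcp [ 0.4922 -0.1258  0.0295] F [-0.9719  0.3171 -1.2201] shift cm [-0.3226 -0.9401 -0.0473] turn [-0.0375  0.0793 -0.0438]
[[281, 183], [260, 184], [266, 187], [267, 198], [264, 205], [254, 205], [252, 222], [256, 232], [292, 229], [294, 212]]
[[ 0.5926 -0.0739]
 [ 0.5348 -0.0756]
 [ 0.5493 -0.0916]
 [ 0.5456 -0.1442]
 [ 0.5342 -0.175 ]
 [ 0.5091 -0.1734]
 [ 0.4977 -0.2432]
 [ 0.5034 -0.2816]
 [ 0.5883 -0.276 ]
 [ 0.6047 -0.2095]]
[[-0.2678 -0.0421]
 [-0.2659  0.0157]
 [-0.2828  0.0023]
 [-0.335   0.0092]
 [-0.3651  0.0224]
 [-0.362   0.0474]
 [-0.431   0.0631]
 [-0.4696  0.0597]
 [-0.4692 -0.0254]
 [-0.4038 -0.0458]]
```

The far top edge of the box is now about 0.03 rad off square and 4 mm short of the centreline. I push 3 mm more, then back off, lift, and swing round behind it.

apply_moves(
  series=[
    [-0.2,0,0,0,0,0,1],
    [-0.4,0,0,0,0,0,1],
    [-0.4,0,0,0,0,0,1],
  ],
)

```text
time: 4.0
position: [0.4956, -0.1253, 0.0296]
tool_rot: [-0.03, 1.0, -0.0, 0.0]
ft_force: [-2.1, -0.5, 0.3]
grip_width: 0.0868
```

apply_moves(
  series=[
    [1.5,0,0,0,0,0,1],
    [2.5,0,-2,0,0,0,1],
    [2.5,0,-6,0,0,0,1],
    [2.5,0,-10,0,0,0,0.8],
    [2.5,-4,-12,0,0,0,0.6],
  ],
)

```text
time: 4.42
position: [0.4729, -0.1599, 0.1518]
tool_rot: [-0.033, 0.999, 0.0, 0.001]
ft_force: [0.6, 0.3, 0.3]
grip_width: 0.0802
```

apply_moves(
  series=[
    [-2,-2,0,0,0,7,0.6],
    [-4,-4,0,0,0,14,0.6],
    [-6,-6,0,0,0,21,0.6],
    [-8,-8,0,0,0,28,0.6],
    [-9,-9,0,0,0,35,0.6],
  ],
)

```text
time: 4.83
position: [0.5723, -0.2519, 0.1493]
tool_rot: [0.275, 0.961, -0.001, 0.004]
ft_force: [0.8, -0.2, -0.7]
grip_width: 0.0539
```

```bash
python3 -c "
from h import *
delta([.561,-.27,.15],TH)"
```

```text
t 4.8333 tcp [ 0.5723 -0.2519  0.1493] F [ 0.8171 -0.159  -0.7319] shift cm [-0.0013 -2.1308 -0.0687] turn [ 0.2368  0.4706 54.5906]
```

apply_moves(
  series=[
    [0,-0.7,0,0,0,7,0.6],
    [0,-1.4,0,0,0,14,0.6],
    [0,-2.1,0,0,0,21,0.6],
    [0,-2.1,0,0,0,28,0.6],
    [0,-2.1,0,0,0,35,0.6],
  ],
)

```text
time: 5.25
position: [0.558, -0.2673, 0.1485]
tool_rot: [0.551, 0.834, 0.0, 0.002]
ft_force: [0.4, 0.2, 1.3]
grip_width: 0.052
```

apply_moves(
  series=[
    [0,0,0,0,0,7,0.6],
    [0,0,0,0,0,14,0.6],
    [0,0,0,0,0,19.5,0.6],
    [0,0,0,0,0,19.5,0.6],
  ],
)

```text
time: 5.58
position: [0.5581, -0.2667, 0.1486]
tool_rot: [0.683, 0.731, 0.0, 0.002]
ft_force: [-0.1, -0.6, -0.5]
grip_width: 0.0522
```

```bash
python3 - <<'E'
from h import *
delta([.561,-.27,.03],TH)
t=robot.camera("top");s=robot.camera("side"); cv2.imwrite("pics/t2raw.png",t[:,:,::-1]); cv2.imwrite("pics/s2raw.png",s[:,:,::-1])
cv2.imwrite("pics/p2.png",cv2.resize(t[140:225,115:325],None,fx=3.8,fy=3.8,interpolation=cv2.INTER_CUBIC)[:,:,::-1])
E
```

```text
t 5.5833 tcp [ 0.5581 -0.2667  0.1486] F [-0.0678 -0.6098 -0.4656] shift cm [-0.3253  0.2347 11.8613] turn [0.1552 0.0972 0.3913]
```

View pics/p2.png

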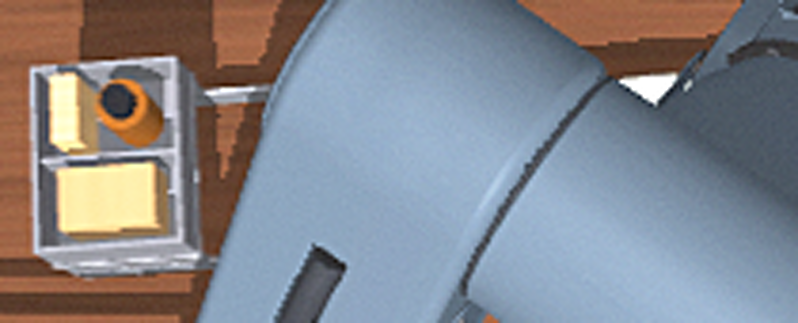

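The arm hides the box from above here too, with only a white sliver showing at about (650,90) in the crop. The side camera looks along the bay, so I measure walls and box there.

```bash
python3 - <<'E'
import cv2,numpy as np
a=cv2.imread("pics/side0.png")[95:175,215:295]; b=cv2.imread("pics/s2raw.png")[150:250,215:315]
o=np.hstack([cv2.resize(a,(400,400),interpolation=cv2.INTER_CUBIC),cv2.resize(b,(400,400),interpolation=cv2.INTER_CUBIC)])
cv2.imwrite("pics/p3.png",o)
E
```

```text
(no output)
```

View pics/p3.png

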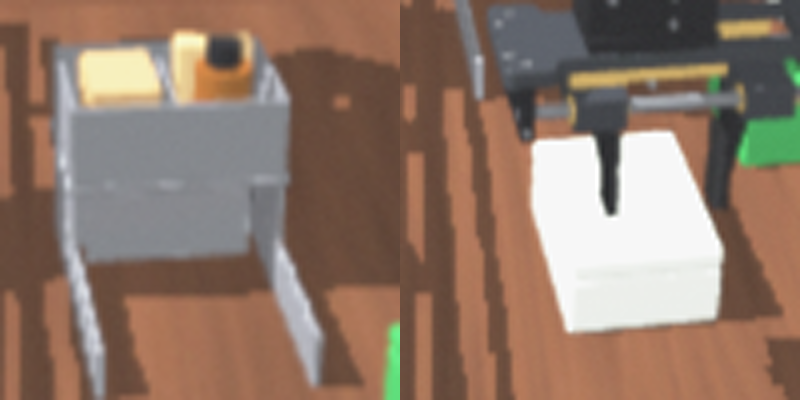

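The left half shows the wall feet at about (101,397) and (316,382) in the crop, and the plate's foot line under the tray from (90,258) to (248,250). The right half shows the box and its foot corners.

```bash
python3 - <<'E'
from h import *
A=lambda l:(np.float64(l)+.5)/5-.5+[215,95]
B=lambda l:(np.float64(l)+.5)/4-.5+[215,150]
X=onz("side",A([[101,397],[316,382]]),0); print("wall tips foot",X[:,:2],"org",org(X),"sep",np.linalg.norm(X[0]-X[1]),"mid",X.mean(0)[:2])
X=onz("side",A([[90,258],[248,250]]),0); print("plate foot",X[:,:2],org(X))
X=onz("side",B([[170,330],[318,318]]),0); print("box foot rear",X[:,:2],org(X))
X=onz("side",B([[131,140],[272,131],[322,248],[168,273]]),.055); print("box top",X[:,:2],org(X),org(X).mean(0),"yaws",[np.arctan2(*(a-b)[1::-1])-TH for a,b in((X[0],X[3]),(X[1],X[2]))])
E
```

```text
wall tips foot [[0.4748 0.0732]
 [0.6093 0.0836]] org [[-0.1138  0.0665]
 [-0.1115 -0.0684]] sep 0.13494421378274246 mid [0.5421 0.0784]
plate foot [[0.4779 0.2594]
 [0.5878 0.2657]] [[ 0.0719  0.0521]
 [ 0.0715 -0.0581]]
box foot rear [[ 0.5144 -0.2138]
 [ 0.6094 -0.2079]] [[-0.4026  0.0446]
 [-0.4026 -0.0506]]
box top [[ 0.5003 -0.0767]
 [ 0.5975 -0.071 ]
 [ 0.6077 -0.2081]
 [ 0.5103 -0.2277]] [[-0.2649  0.0502]
 [-0.2651 -0.0472]
 [-0.4026 -0.0489]
 [-0.4162  0.0495]] [-0.3372  0.0009] yaws [np.float64(0.004576698219153297), np.float64(0.012967554195916442)]
```

Wall separation (135 mm) and the mid-line agree between the two views. The box is now centred within about 3 mm and square within about 0.013 rad. The plate looks to be near organiser x ≈ 0.065–0.07. I lower the fingers behind the box.

apply_moves(
  series=[
    [-0.2,0.2,4,0,0,0,0.6],
    [-0.4,0.2,8,0,0,0,0.6],
    [-0.4,0.2,10.5,0,0,0,0.6],
    [-0.4,0.2,11.8,0,0,0,0.6],
    [-0.4,0.2,11.8,0,0,0,0.6],
  ],
)

```text
time: 6.1
position: [0.5577, -0.2689, 0.0271]
tool_rot: [0.682, 0.732, -0.0, -0.003]
ft_force: [-0.3, 0.5, 0.2]
grip_width: 0.052
```

```bash
python3 - <<'E'
from h import *
print(org(robot.get_obs()["position"]))
delta([*wor([-.13,-.002])[0],.03],TH)
s=robot.camera("side"); m,c=white(s,(225,160,340,245),150); p=cv2.approxPolyDP(c,2.5,True)[:,0]; print(np.c_[p,org(onz("side",p,.055)),org(onz("side",p,0))])
E
```

```text
[[-0.4602  0.0047]]
t 6.1 tcp [ 0.5577 -0.2689  0.0271] F [-0.2938  0.4841  0.2198] shift cm [33.0178  0.9914 -0.1717] turn [-0.2454 -0.2097  0.551 ]
[[266.     168.      -0.1824  -0.016   -0.0888  -0.0352]
 [268.     180.      -0.2481  -0.0096  -0.1605  -0.0282]
 [276.     185.      -0.2761  -0.0264  -0.191   -0.0466]
 [290.     185.      -0.2807  -0.0642  -0.196   -0.0877]
 [298.     174.      -0.2264  -0.1     -0.1368  -0.1267]
 [279.     177.      -0.2361  -0.0431  -0.1473  -0.0647]]
```

apply_moves(
  series=[
    [1.0,0.4,-0.2,0,0,0.5,0.6],
    [2.0,0.7,-0.2,0,0,0.5,0.6],
    [3.0,0.7,-0.2,0,0,0.5,0.6],
    [3.6,0.72,-0.2,0,0,0.5,0.6],
    [4.1,0.72,-0.2,0,0,0.5,0.6],
  ],
)

```text
time: 6.57
position: [0.5639, -0.2275, 0.0332]
tool_rot: [0.685, 0.729, 0.0, 0.001]
ft_force: [0.4, -0.1, 0.6]
grip_width: 0.0519
```

apply_moves(
  series=[
    [0.4,0,0,0,0,0,0.6],
    [0.8,0,0,0,0,0,0.6],
    [1.2,0,0,0,0,0,0.6],
    [1.6,0,0,0,0,0,0.6],
    [2.0,0,0,0,0,0,0.6],
  ],
)

```text
time: 6.98
position: [0.5638, -0.2103, 0.0331]
tool_rot: [0.686, 0.728, 0.0, 0.002]
ft_force: [0.0, -5.6, 3.7]
grip_width: 0.0522
```

apply_moves(
  series=[
    [0.6,0,0,0,0,0,0.6],
    [1.2,0,0,0,0,0,0.6],
    [1.8,0,0,0,0,0,0.6],
    [2.4,0,0,0,0,0,0.6],
    [3.0,0,0,0,0,0,0.6],
  ],
)

```text
time: 7.4
position: [0.5621, -0.1802, 0.033]
tool_rot: [0.686, 0.728, 0.0, 0.002]
ft_force: [0.3, -5.5, 3.4]
grip_width: 0.0524
```

```bash
python3 - <<'E'
from h import *
print(org(robot.get_obs()["position"]))
delta([*wor([-.135,-.002])[0],.03],TH)
E
```

```text
[[-0.372  -0.0051]]
t 7.4 tcp [ 0.5621 -0.1802  0.033 ] F [ 0.2926 -5.5139  3.4273] shift cm [23.7014 -0.3415  0.2319] turn [ 0.217   0.1728 -0.071 ]
```

Pushing costs about 5.5 N of sliding friction. I go on, then check with a picture before the mouth.

apply_moves(
  series=[
    [0.6,0,0,0,0,0,0.6],
    [1.2,0,0,0,0,0,0.6],
    [1.8,0,0.1,0,0,0,0.6],
    [2.4,0,0.2,0,0,0,0.6],
    [3.0,0,0.2,0,0,0,0.6],
  ],
)

```text
time: 7.82
position: [0.5602, -0.1501, 0.0308]
tool_rot: [0.686, 0.728, 0.0, 0.002]
ft_force: [0.9, -4.6, 3.6]
grip_width: 0.0524
```

apply_moves(
  series=[
    [0.6,0,0,0,0,0,0.6],
    [1.2,0,0,0,0,0,0.6],
    [1.8,0,0,0,0,0,0.6],
    [2.4,0,0,0,0,0,0.6],
    [3.0,0,0,0,0,0,0.6],
  ],
)

```text
time: 8.23
position: [0.5581, -0.1197, 0.0308]
tool_rot: [0.686, 0.728, 0.0, 0.002]
ft_force: [-0.3, -5.8, 4.3]
grip_width: 0.0523
```

```bash
python3 - <<'E'
from h import *
print(org(robot.get_obs()["position"]))
delta([*wor([-.135,-.002])[0],.03],TH)
s=robot.camera("side"); t=robot.camera("top")
o=np.hstack([cv2.resize(s[95:215,215:315],(500,600),interpolation=cv2.INTER_CUBIC),np.zeros((600,300,3),np.uint8)]); o[:240,500:]=cv2.resize(t[140:230,130:242],(300,240)); cv2.imwrite("pics/p4.png",o[:,:,::-1])
E
```

```text
[[-0.3113 -0.0048]]
t 8.2333 tcp [ 0.5581 -0.1197  0.0308] F [-0.2504 -5.7705  4.3271] shift cm [17.6306 -0.2946  0.0439] turn [ 0.1587  0.1067 -0.0568]
```

View pics/p4.png

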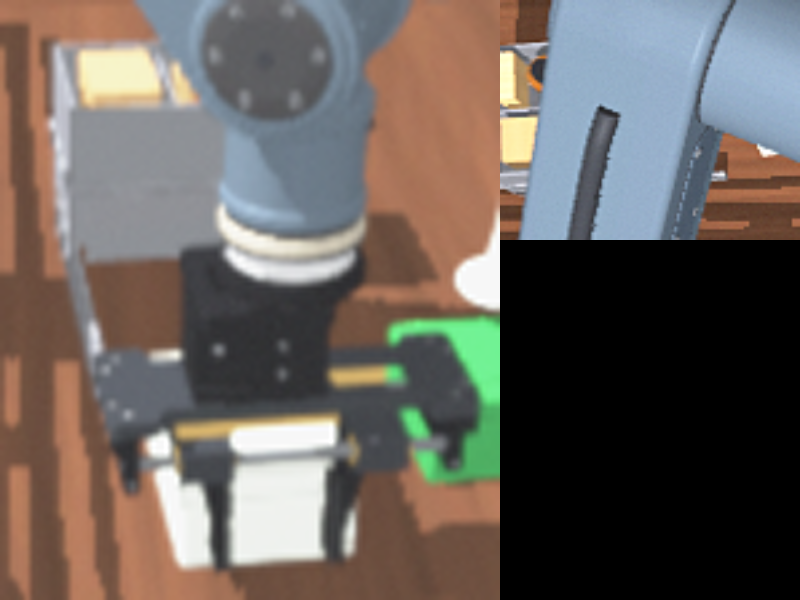

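The box's rear foot corners are at about (180,570) and (353,555) in the crop. The fingers are flush behind it, and the body passes above the green box at right.

```bash
python3 - <<'E'
from h import *
A=lambda l:(np.float64(l)+.5)/5-.5+[215,95]
X=onz("side",A([[180,570],[353,555]]),0); print(org(X),org(X).mean(0))
X=onz("side",A([[152,352]]),.055); print("front left top",org(X))
E
```

```text
[[-0.3002  0.0457]
 [-0.2979 -0.0506]] [-0.2991 -0.0025]
front left top [[-0.158   0.0418]]
```

apply_moves(
  series=[
    [0.7,-0.05,0,0,0,0,0.6],
    [1.4,-0.1,0,0,0,0,0.6],
    [2.1,-0.15,0,0,0,0,0.6],
    [2.8,-0.2,0,0,0,0,0.6],
    [3.5,-0.2,0,0,0,0,0.6],
  ],
)

```text
time: 8.75
position: [0.5526, -0.0835, 0.0302]
tool_rot: [0.685, 0.728, -0.0, -0.0]
ft_force: [-0.0, -4.2, 3.5]
grip_width: 0.0524
```

apply_moves(
  series=[
    [0.7,0,0,0,0,0,0.6],
    [1.4,0,0,0,0,0,0.6],
    [2.1,0,0,0,0,0,0.6],
    [2.8,0,0,0,0,0,0.6],
    [3.5,0,0,0,0,0,0.6],
  ],
)

```text
time: 9.17
position: [0.5505, -0.0484, 0.0302]
tool_rot: [0.685, 0.728, -0.0, -0.0]
ft_force: [0.3, -5.1, 3.8]
grip_width: 0.0522
```

apply_moves(
  series=[
    [0.6,0,0,0,0,0,0.6],
    [1.2,0,0,0,0,0,0.6],
    [1.8,0,0,0,0,0,0.6],
    [2.4,0,0,0,0,0,0.6],
    [3.0,0,0,0,0,0,0.6],
  ],
)

```text
time: 9.58
position: [0.5486, -0.0186, 0.0302]
tool_rot: [0.685, 0.728, -0.0, -0.0]
ft_force: [0.3, -5.1, 4.6]
grip_width: 0.052
```

```bash
python3 - <<'E'
from h import *
print(org(robot.get_obs()["position"]))
delta([*wor([-.135,-.002])[0],.03],TH)
E
```

```text
[[-0.2099 -0.0016]]
t 9.5833 tcp [ 0.5486 -0.0186  0.0302] F [ 0.3093 -5.0836  4.567 ] shift cm [7.4856 0.0432 0.0218] turn [-0.0157  0.004  -0.0125]
```

apply_moves(
  series=[
    [0.7,0,0,0,0,0,0.6],
    [1.4,0,0,0,0,0,0.6],
    [2.1,0,0,0,0,0,0.6],
    [2.8,0,0,0,0,0,0.6],
    [3.5,0,0,0,0,0,0.6],
  ],
)

```text
time: 10.0
position: [0.5463, 0.0164, 0.0302]
tool_rot: [0.685, 0.728, -0.0, -0.0]
ft_force: [0.3, -6.2, 3.7]
grip_width: 0.0524
```

apply_moves(
  series=[
    [0.7,0,0,0,0,0,0.6],
    [1.4,0,0,0,0,0,0.6],
    [2.1,0,0,0,0,0,0.6],
    [2.8,0,0,0,0,0,0.6],
    [3.3,0,0,0,0,0,0.6],
  ],
)

```text
time: 10.42
position: [0.5439, 0.0495, 0.0301]
tool_rot: [0.685, 0.728, -0.0, -0.001]
ft_force: [0.5, -5.1, 3.9]
grip_width: 0.0522
```

apply_moves(
  series=[
    [0.2,0,0,0,0,0,0.6],
    [0.4,0,0,0,0,0,0.6],
    [0.6,0,0,0,0,0,0.6],
    [0.8,0,0,0,0,0,0.6],
    [1.0,0,0,0,0,0,0.6],
  ],
)

```text
time: 10.83
position: [0.5436, 0.0587, 0.0301]
tool_rot: [0.685, 0.728, -0.0, -0.0]
ft_force: [-0.8, -5.2, 3.6]
grip_width: 0.0519
```

apply_moves(
  series=[
    [0.1,0,0,0,0,0,0.6],
    [0.2,0,0,0,0,0,0.6],
    [0.3,0,0,0,0,0,0.6],
    [0.4,0,0,0,0,0,0.6],
    [0.5,0,0,0,0,0,0.6],
  ],
)

```text
time: 11.25
position: [0.5434, 0.0636, 0.0301]
tool_rot: [0.685, 0.728, -0.0, -0.0]
ft_force: [-0.2, -5.2, 3.0]
grip_width: 0.0526
```

apply_moves(
  series=[
    [0.1,0,0,0,0,0,0.6],
    [0.2,0,0,0,0,0,0.6],
    [0.3,0,0,0,0,0,0.6],
    [0.4,0,0,0,0,0,0.6],
    [0.5,0,0,0,0,0,0.6],
  ],
)

```text
time: 11.67
position: [0.5431, 0.0686, 0.0301]
tool_rot: [0.685, 0.728, -0.0, -0.0]
ft_force: [0.4, -5.0, 3.8]
grip_width: 0.0521
```

```bash
python3 - <<'E'
from h import *
print(org(robot.get_obs()["position"]))
delta([*wor([-.085,-.002])[0],.03],TH)
E
```

```text
[[-0.1225 -0.0013]]
t 11.6667 tcp [0.5431 0.0686 0.0301] F [ 0.4299 -5.0124  3.7921] shift cm [3.7534 0.0651 0.0093] turn [-0.0543  0.0028 -0.0295]
```

apply_moves(
  series=[
    [0.1,0,0,0,0,0,0.6],
    [0.2,0,0,0,0,0,0.6],
    [0.3,0,0,0,0,0,0.6],
    [0.4,0,0,0,0,0,0.6],
    [0.5,0,0,0,0,0,0.6],
  ],
)

```text
time: 12.08
position: [0.5428, 0.0735, 0.0301]
tool_rot: [0.685, 0.728, -0.0, -0.0]
ft_force: [-0.3, -5.0, 3.2]
grip_width: 0.0523
```

apply_moves(
  series=[
    [0.1,0,0,0,0,0,0.6],
    [0.2,0,0,0,0,0,0.6],
    [0.3,0,0,0,0,0,0.6],
    [0.4,0,0,0,0,0,0.6],
    [0.5,0,0,0,0,0,0.6],
  ],
)

```text
time: 12.5
position: [0.5424, 0.0785, 0.0301]
tool_rot: [0.685, 0.728, -0.0, -0.0]
ft_force: [-0.5, -5.8, 3.0]
grip_width: 0.0521
```

apply_moves(
  series=[
    [0.1,0,0,0,0,0,0.6],
    [0.2,0,0,0,0,0,0.6],
    [0.3,0,0,0,0,0,0.6],
  ],
)

```text
time: 12.75
position: [0.5422, 0.0815, 0.0301]
tool_rot: [0.685, 0.728, -0.0, -0.0]
ft_force: [0.6, -6.5, 3.6]
grip_width: 0.0523
```

apply_moves(
  series=[
    [0.1,0,0,0,0,0,0.6],
    [0.2,0,0,0,0,0,0.6],
    [0.3,0,0,0,0,0,0.6],
  ],
)

```text
time: 13.0
position: [0.5421, 0.0845, 0.0301]
tool_rot: [0.685, 0.728, -0.0, -0.0]
ft_force: [0.8, -5.6, 4.0]
grip_width: 0.0525
```

apply_moves(
  series=[
    [0.1,0,0,0,0,0,0.6],
    [0.2,0,0,0,0,0,0.6],
    [0.3,0,0,0,0,0,0.6],
  ],
)

```text
time: 13.25
position: [0.5419, 0.0875, 0.0301]
tool_rot: [0.685, 0.728, -0.0, -0.0]
ft_force: [0.2, -4.8, 4.4]
grip_width: 0.0525
```

No rise in the force yet, so I continue in small steps.

apply_moves(
  series=[
    [0.1,0,0,0,0,0,0.6],
    [0.2,0,0,0,0,0,0.6],
    [0.3,0,0,0,0,0,0.6],
  ],
)

```text
time: 13.5
position: [0.5417, 0.0905, 0.0301]
tool_rot: [0.685, 0.728, -0.0, -0.0]
ft_force: [-0.1, -5.6, 3.9]
grip_width: 0.0525
```

apply_moves(
  series=[
    [0.1,0,0,0,0,0,0.6],
    [0.2,0,0,0,0,0,0.6],
    [0.3,0,0,0,0,0,0.6],
  ],
)

```text
time: 13.75
position: [0.5415, 0.0935, 0.0301]
tool_rot: [0.685, 0.728, -0.0, -0.0]
ft_force: [0.3, -5.3, 4.3]
grip_width: 0.0521
```

apply_moves(
  series=[
    [0.1,0,0,0,0,0,0.6],
    [0.2,0,0,0,0,0,0.6],
    [0.3,0,0,0,0,0,0.6],
  ],
)

```text
time: 14.0
position: [0.5413, 0.0964, 0.0301]
tool_rot: [0.685, 0.728, -0.0, -0.0]
ft_force: [-0.6, -4.8, 4.2]
grip_width: 0.0519
```

apply_moves(
  series=[
    [0.1,0,0,0,0,0,0.6],
    [0.2,0,0,0,0,0,0.6],
    [0.3,0,0,0,0,0,0.6],
  ],
)

```text
time: 14.25
position: [0.5412, 0.0993, 0.0301]
tool_rot: [0.685, 0.728, -0.001, -0.0]
ft_force: [1.1, -6.4, 4.8]
grip_width: 0.0525
```

apply_moves(
  series=[
    [0.1,0,0,0,0,0,0.6],
    [0.2,0,0,0,0,0,0.6],
  ],
)

```text
time: 14.42
position: [0.5411, 0.1011, 0.0301]
tool_rot: [0.685, 0.728, -0.001, -0.0]
ft_force: [-0.3, -6.2, 3.2]
grip_width: 0.0521
```

apply_moves(
  series=[
    [0.1,0,0,0,0,0,0.6],
    [0.2,0,0,0,0,0,0.6],
  ],
)

```text
time: 14.58
position: [0.541, 0.103, 0.0301]
tool_rot: [0.685, 0.728, -0.001, -0.0]
ft_force: [0.5, -7.0, 3.6]
grip_width: 0.0524
```

apply_moves(
  series=[
    [0.1,0,0,0,0,0,0.6],
    [0.2,0,0,0,0,0,0.6],
  ],
)

```text
time: 14.75
position: [0.5409, 0.1048, 0.0301]
tool_rot: [0.685, 0.729, -0.001, 0.0]
ft_force: [0.6, -8.4, 3.8]
grip_width: 0.052
```

apply_moves(
  series=[
    [0,0,0,0,0,0,0.6],
  ],
)

```text
time: 14.83
position: [0.5409, 0.105, 0.0301]
tool_rot: [0.685, 0.728, -0.001, -0.0]
ft_force: [0.9, -6.8, 3.4]
grip_width: 0.0521
```

apply_moves(
  series=[
    [0.1,0,0,0,0,0,0.6],
  ],
)

```text
time: 14.92
position: [0.5409, 0.1057, 0.0301]
tool_rot: [0.685, 0.729, -0.001, 0.0]
ft_force: [1.3, -8.3, 3.6]
grip_width: 0.0519
```

The force has climbed from about 5.3 N to about 8.3 N over the last 7 mm, so the springs have given about 8 mm (roughly 3 N). I stop here, ease the fingers back slowly, and clear the arm for a check.

apply_moves(
  series=[
    [-0.1,0,0,0,0,0,0.6],
    [-0.2,0,0,0,0,0,0.6],
    [-0.3,0,0,0,0,0,0.6],
    [-0.4,0,0,0,0,0,0.6],
    [-0.5,0,0,0,0,0,0.6],
  ],
)

```text
time: 15.33
position: [0.5408, 0.102, 0.0298]
tool_rot: [0.685, 0.728, -0.0, -0.001]
ft_force: [-0.9, -0.1, -0.0]
grip_width: 0.0522
```

apply_moves(
  series=[
    [-0.3,0,0,0,0,0,0.6],
    [-0.8,0,0,0,0,0,0.6],
    [-2,0,0,0,0,0,0.6],
    [-4,0,0,0,0,0,0.6],
    [-7,0,0,0,0,0,0.6],
  ],
)

```text
time: 15.75
position: [0.5453, 0.0319, 0.0302]
tool_rot: [0.684, 0.729, -0.0, -0.0]
ft_force: [0.6, 0.3, -0.5]
grip_width: 0.0521
```

apply_moves(
  series=[
    [-2,0,-3,0,0,0,0.6],
    [-4,0,-6,0,0,0,0.6],
    [-7,1,-8,0,0,0,0.6],
    [-10,1,-10,0,0,0,0.6],
    [-13,1,-10,0,0,0,0.6],
  ],
)

```text
time: 16.17
position: [0.5664, -0.1007, 0.1345]
tool_rot: [0.685, 0.728, 0.002, 0.004]
ft_force: [1.0, -0.5, 0.4]
grip_width: 0.0523
```

apply_moves(
  series=[
    [-4,-1,0,0,0,0,0.6],
    [-8,-2,0,0,0,0,0.6],
    [-12,-4,0,0,0,0,0.6],
    [-16,-6,0,0,0,0,0.6],
    [-19,-8,0,0,0,0,0.6],
  ],
)

```text
time: 16.58
position: [0.4946, -0.2947, 0.1303]
tool_rot: [0.686, 0.728, -0.0, 0.001]
ft_force: [0.2, -0.5, -0.1]
grip_width: 0.0524
```

apply_moves(
  series=[
    [-3,-3,0,0,0,0,0.6],
    [-5,-5,0,0,0,0,0.6],
    [-6,-7,0,0,0,0,0.6],
    [-6,-7,0,0,0,0,0.6],
  ],
)

```text
time: 16.92
position: [0.4252, -0.359, 0.13]
tool_rot: [0.687, 0.726, -0.001, -0.001]
ft_force: [-0.7, 0.2, 0.8]
grip_width: 0.0522
```

```bash
python3 - <<'E'
from h import *
print(robot.get_obs()["position"],robot.get_obs()["time"])
s=robot.camera("side"); t=robot.camera("top"); cv2.imwrite("pics/s5raw.png",s[:,:,::-1]); cv2.imwrite("pics/t5raw.png",t[:,:,::-1])
o=np.zeros((600,800,3),np.uint8); o[:400,:400]=cv2.resize(s[95:175,215:295],(400,400),interpolation=cv2.INTER_CUBIC); o[:400,400:]=cv2.resize(t[145:225,145:225],(400,400),interpolation=cv2.INTER_CUBIC); o[400:,:267]=cv2.resize(t,(267,200)); o[400:,270:537]=cv2.resize(s,(267,200)); cv2.imwrite("pics/p5.png",o[:,:,::-1])
E
```

```text
[ 0.4252 -0.359   0.13  ] 16.9167
```

View pics/p5.png

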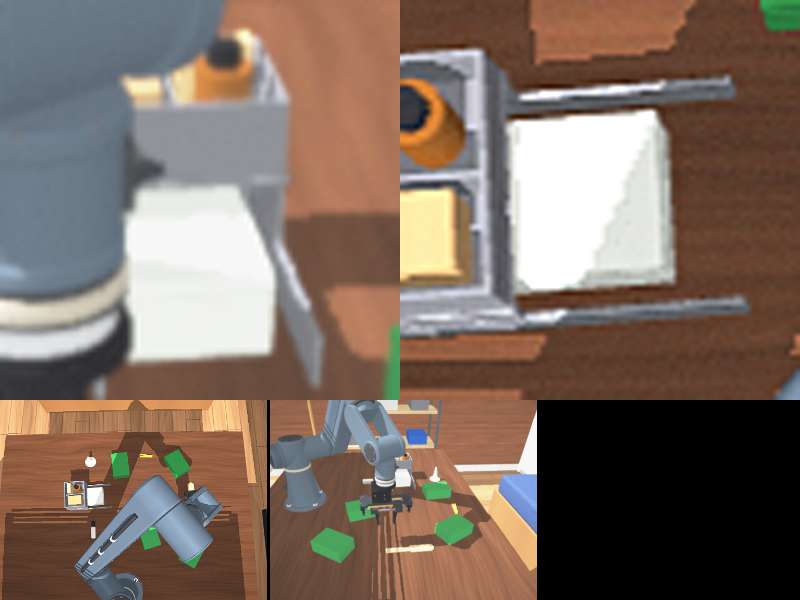

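The box sits in the bay between the walls. In the top crop its far top edge runs from (515,122) to (655,110) and its near foot from (525,293) to (672,282). I compute its lateral place and yaw against the walls.

```bash
python3 - <<'E'
from h import *
A=lambda l:(np.float64(l)-[400,0]+.5)/5-.5+[145,145]
f=onz("top",A([[515,121],[655,109]]),.055); n=onz("top",A([[525,294],[672,283]]),0); w=onz("top",A([[560,93],[733,80]]),.035); w2=onz("top",A([[560,315],[746,300]]),.035)
for k,X in(("far",f),("near foot",n),("wall far",w),("wall near",w2)): print(k,org(X)[:].tolist(),"yaw",np.arctan2(*(X[0]-X[1])[1::-1])-TH)
t=cv2.imread("pics/t5raw.png")[:,:,::-1]; m,c=white(t,(163,160,285-0,208),120); print(cv2.minAreaRect(c)); 
B=lambda l:(np.float64(l)+.5)/5-.5+[215,95]
X=onz("side",B([[272,355]]),0);print("rear right foot side",org(X)); X=onz("side",B([[242,186],[274,288]]),.055); print("side right top edge",org(X),np.arctan2(*(X[0]-X[1])[1::-1])-TH)
E
```

```text
far [[0.011169124936247832, -0.04674703726468375], [-0.0727041002306972, -0.047583798458051746]] yaw 0.009976168583734735
near foot [[0.019868784389676403, 0.048427792340903913], [-0.07055769579838891, 0.048423149015529236]] yaw 5.134917737525946e-05
wall far [[-0.013037289315026443, -0.06714160110474818], [-0.11828332014700207, -0.06707079724396428]] yaw -0.0006727460365256732
wall near [[-0.00715869574554906, 0.06880647793066505], [-0.11837734584263854, 0.06813669647680401]] yaw 0.006022131688133259
((182.3346405029297, 184.85409545898438), (34.68232727050781, 32.873355865478516), 86.42366790771484)
rear right foot side [[-0.075  -0.0474]]
side right top edge [[ 0.0587 -0.0497]
 [-0.0879 -0.0439]] -0.039530486691278455
```

The box is centred to within about 1 mm between the walls and square to within about 0.01 rad in the top view. Its rear end is about 10 mm deeper than where contact first showed, so the spring is still loaded. One quick check of the other items, then I hand in.

```bash
python3 - <<'E'
from h import *
a=cv2.imread("pics/top0.png",0).astype(np.float32);b=cv2.imread("pics/t5raw.png",0).astype(np.float32); sa=cv2.imread("pics/side0.png",0).astype(np.float32);sb=cv2.imread("pics/s5raw.png",0).astype(np.float32)
for k,A,B,(u,v,w,h) in(("cone",a,b,(155,90,40,45)),("peg",a,b,(260,95,40,25)),("rollon",a,b,(165,228,28,42)),("horn side",sa,sb,(215,270,105,30))):
    print(k,cv2.phaseCorrelate(A[v:v+h,u:u+w].copy(),B[v:v+h,u:u+w].copy()))
print(robot.get_obs()["time"],robot.hand_in())
E
```

```text
cone ((-0.13577423479997108, 0.44387648417135495), 0.9505553107129203)
peg ((-0.2754355123518053, 0.3402074406661413), 0.896654088973999)
rollon ((-0.07352843459626612, 0.4051459768601191), 0.6616786027837682)
horn side ((-0.12492245005032743, 0.2877745742044233), 0.8822381308049332)
the job is handed in; nothing more can be done
17.0167 None
```

The keepsake box is in the lower bay resting on the sprung plate, and I handed the job in at about 17 s; the rig gives no verdict. I squared it by pushing its long side with the open fingers, then slid it in from behind with both fingers. I stopped once the springs gave: the push rose from about 5.3 N to about 8.3 N, roughly 3 N on the plate. Then I backed the fingers off slowly.

**Last checks:**
- **Position:** in the top view the box is centred within about 1 mm between the walls, with its centre at organiser x ≈ -0.003 m. Its tail is still about 10 mm deeper than where the force first rose, so the plate should still be touching, but I could not measure that contact directly after letting go.
- **Squareness:** the top view shows it square within about 0.01 rad. One edge in the partly hidden side view gave -0.04 rad, which disagrees but is still inside the 0.09 limit.
- **Flatness:** I judged this by eye from the pictures only and took no height or tilt measurement.
- **Other items:** the ring cone, roll-on bottle, shoehorn and clothes peg show less than half a pixel of shift, about 1–2 mm.

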